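# Dock the finned module behind the rack's drop catch

### The arm

A 6-joint arm with a two-finger parallel gripper is mounted at the origin on a cart in front of the work surface, level with it; the furniture and walls round the work are solid. World frame = base frame: x ahead of the robot, y to its left, z up, the work surface at z = 0. Lengths are in m, angles in degrees, forces in N, time in s.
With the tool pointing down it reaches from about 0.3 to 1 m from the base axis. Payload 5.1 kg.
Tool frame: the origin (TCP) lies on the centre line of the jaws, within the pads' length; the fingertips stand 17 mm ahead of it and the grasp point (between the pads) lies 2 mm behind it (tips_ahead is the distance from the TCP to the fingertips, in m); z points along the fingers, y is the direction in which the jaws open and shut (so a half turn about z gives the same grasp; the last joint's range is limited). The gripper opens to 95 mm and grips with 3 to 60 N. Pads are 20 mm wide; open, the fingers measure 119 mm over their backs; the gripper's body (75 mm by 180 mm) begins 59 mm behind the grasp point.
Start: joints at [-72.857, 7.093, 94.555, -0, 78.352, -4.733], TCP at [0.242, -0.603, 0.232] pointing down, gripper open.
Joint ranges: [-149.61, 149.61], [-58.7, 133.49], [1.44, 155.28], [-77.14, 257.14], [18.33, 153.61], [-166.67, 166.67]. Speed limits (degrees/s): [147.25, 147.25, 180, 180, 180, 180].

### API

Orientations are given as a 3x3 rotation matrix whose columns are the frame's x, y, z axes.
In Python, from rig import * gives the robot as it stands. The module is installed in compiled form; this text tells all that it offers.
- The arm moves only by the tool carry_out, never from a script. Its argument "moves" is text: rows parted by semicolons, each of 7 numbers parted by spaces: the turn, a rotation vector about the tool's x, y, z in degrees, then the shift along the tool's x, y, z in mm, then the closure in counts, from 0 (fully open) to 255 (shut). A call has exactly 8 rows; each row shifts and turns the commanded pose from where the row before left it, along the tool's axes as they then stand; what a row does not reach is not made up. A row lasts 1/12 s, in which the tool goes at most 41.7 mm and 7.16 degrees, less where a joint would pass 70% of its speed; a pose out of reach is approached as far as the arm can. A call with a gripper value outside its range is refused whole. The fingers move at their own pace and stop on an object; "squeeze" is the grip in N (left out, the last holds). Time passes only in rows, so rows that do not move let the fingers close, or fill a call up. It gives the time, the measured TCP pose, the force and the opening at its end, in the units of the state.
- observe(): the state, without advancing time (a new reading comes with each control period).
- capture(name): name is "scene" or "top" or "wrist"; returns the picture (384x512x3 uint8, red, green, blue); there is no depth.
- calibration(name): a dict with "fov_y" (degrees; the focal length in pixels is half the picture's height over the tangent of half this angle, whatever the lens; pixels are square), "cx", "cy" (the principal point, pixels), "cam_to_world" (4x4, takes a point from camera to world coordinates); the wrist camera has in their place "hand_eye" (4x4, takes a point from camera to tool coordinates, whose origin is the TCP and whose axes are the flange's). Camera axes: x right, y up, looking along -z (the intrinsics and any distortion apply to the point x, -y, -z); pixel columns grow to the right and rows downward; lengths in m; the calibration is good to about 2 mm. A picture is of the moment at which its call begins: read the wrist's pose just before it. calibration takes no time and is no camera call.
- job_done(): hands the job in, once; it reports no verdict.
The state is a dict: "time_s": time; "joint_positions": joint angles; "qvel": joint speeds; "tau": joint torques, N m; "ee_pos": TCP position; "ee_rot": TCP orientation; "ft_force": force on the tool from outside, world axes, zero at the start; "ft_torque": the same for the moment, N m; "gripper_width": opening from 0.0 (shut) to 1.0 (fully open).
Only numpy, scipy, OpenCV 4.12 (cv2) and the standard library are available. Lean on these libraries where they do the work, as an engineer would, in place of code of your own. Each camera call takes 0.05 s, during which the arm holds its last target.

### The job

Take the module with the cooling fins by its handle, stand it on the open front of the grey docking rack and slide it in under the lips until the hinged steel catch, lifted only by the module's own edge, drops shut behind it. Do not touch the catch with the gripper, and leave the other module where it stands.

Things in the scene. Friction and masses are not known exactly. Their poses are not given: they have to be found in the camera images.
- power_module: module to dock: aluminium box 58 (x) x 80 (y) x 28 mm high, 0.15-0.31 kg, with dark upright cooling fins on top (two groups of three, each fin 40 mm along y, tops 42 mm above the underside) before and behind a black bail handle. Origin: centre of the underside, z up. Front and back are alike: its +x or its -x face may go in first
- handle (a point): middle of the finned module's handle bar, 78 mm above its underside. The bar runs along the module's y: 44 mm long, 14 mm thick in x, 16 mm high (70 to 86 mm above the underside), on two end posts 14 mm thick. Grip it from above across its 14 mm, fingers closing along the module's x
- terminal_module: the other module, to be left alone: same box and handle, but two round dark terminal posts (16 mm wide, 13 mm high) on its top instead of fins. Same origin and axes
- dock: grey rack fixed to the desk, open in front (-x). x points into it; origin at desk level. Base 6 mm thick, x -130 to 85 mm, 132 mm wide. Side walls 44 mm high, inner faces y = +-45, x -45 to 84 mm; in front of them guides flare to y +-63. Lips over x 20 to 82 mm reach in to y +-30, undersides 41 mm above the desk: the module (top then at 34 mm) must slide in, not drop in. Back wall face x = 80 mm
- mouth (a point): point on the base's top, 90 mm in front of the rack's origin (x = -90 mm, y = 0): a module set down with its origin here, its x along the rack's x, stands between the flared guides, its front 16 mm short of the catch's hinge axis. Set down further in it would strike the hinge. Slid on along the rack's x it begins to lift the catch at x = -54 mm
- seat (a point): point on the base's top at x = 45 mm, y = 0 in the rack (135 mm in from mouth): where the module's origin should end. The catch is free to drop behind the module from 6 mm before this point; the module meets the back wall 6 mm beyond it. Walls leave it 5 mm play each side. The desk lamp's shade overhangs the desk beyond the rack: once clear of the handle, draw back towards the robot
- catch (a joint): hinge of the steel catch, rad: 0 = hanging down (shut, on its stop); grows as it is lifted. The module sliding under it lifts it to about 0.34; it falls back by its own weight (80 g). Once down, a module behind it cannot come back out
- catch_plate: the catch's steel plate, 12 mm wide, 52 mm long, over the left part of the channel (y 31 to 43 mm in the rack). Origin on its hinge axis, 50 mm above the desk at x = -45 mm in the rack, on a bracket 59 mm high; it slopes down inwards to a round tip 8 mm thick whose underside hangs 18 mm above the desk at x = 0

How it is judged:
By the outcome, as a careful person would: the job done as asked, in the order asked, and still so for the second after the job is handed in, with the robot touching nothing.
It also fails if it takes over 38 s, if anything falls off the work surface, if the arm or the gripper's body presses on something with over 40 N, if the wrist force passes 120 N, or if a joint passes its speed limit or range.

## Working session

There is one attempt and no reset: what is moved stays moved. The work goes in short steps, Python scripts to look and compute and a tool call to move; the robot and the scene stay as the last step left them, time stands still between calls to the robot, and variables do not carry over. Pictures are saved under pics/ and viewed, and the job is handed in when it is done.

Besides the shell and the picture viewer there is one more tool, called after "Request:" as a command line: name --argument value ..., lists and objects as JSON in quotes. carry_out: Moves the arm, as the interface text tells. Its arguments: {"type":"object","properties":{"moves":{"type":"string"},"squeeze":{"type":"number"}},"required":["moves"]}

```bash
mkdir -p pics
python3 - <<'E'
from rig import *
import cv2
s=observe()
print(s)
for n in ["scene","top","wrist"]:
    print(n,calibration(n))
    im=capture(n); cv2.imwrite(f"pics/{n}0.png",im[:,:,::-1])
E
```

```text
{'time_s': 0.0, 'joint_positions': array([-7.28563605e+01,  7.13263801e+00,  9.46314077e+01,  8.78562097e-05,
        7.83520096e+01, -4.73331411e+00]), 'qvel': array([-0.04857806,  0.15954862,  0.10185712, -0.05982841,  0.03771813,
       -0.02929755]), 'tau': array([ 9.00595714e-04, -4.17600632e+01, -3.59930098e+01,  7.74559099e-02,
        4.93587262e-02, -1.71324982e-04]), 'ee_pos': array([ 0.24199088, -0.60263795,  0.2304243 ]), 'ee_rot': array([[ 9.27986374e-01,  3.72613654e-01, -5.95631405e-04],
       [ 3.72614092e-01, -9.27984370e-01,  1.93599083e-03],
       [ 1.68639986e-04, -2.01851377e-03, -9.99997949e-01]]), 'ft_force': array([0.2693752 , 1.11429331, 0.15981586]), 'ft_torque': array([ 0.0279738 ,  0.01658191, -0.00310578]), 'gripper_width': 0.9987294178749182}
scene {'fov_y': 44.421184205298125, 'cx': 257.2854928645108, 'cy': 193.42413176326642, 'cam_to_world': array([[-0.79047613,  0.4269164 , -0.43919229,  0.02346692],
       [-0.61247748, -0.54588108,  0.57173873,  0.44543389],
       [ 0.00433788,  0.72094121,  0.69298265,  0.7568784 ],
       [ 0.        ,  0.     
[... 213 characters left out ...]
1],
       [-9.99641341e-01, -2.65590272e-02,  3.43608758e-03,
        -9.92213637e-02],
       [ 9.19537440e-04,  9.41902857e-02,  9.95553788e-01,
         9.19145779e-01],
       [ 0.00000000e+00,  0.00000000e+00,  0.00000000e+00,
         1.00000000e+00]])}
wrist {'fov_y': 58.62786098898488, 'cx': 256.52460092623676, 'cy': 189.7970907639728, 'hand_eye': array([[ 1.05206028e-04,  9.58441209e-01,  2.85290095e-01,
         7.94695174e-02],
       [ 9.99999047e-01,  2.91916948e-04, -1.34947258e-03,
         1.84524386e-04],
       [-1.37667114e-03,  2.85289965e-01, -9.58440265e-01,
        -1.52933518e-01],
       [ 0.00000000e+00,  0.00000000e+00,  0.00000000e+00,
         1.00000000e+00]])}
```

View pics/scene0.png

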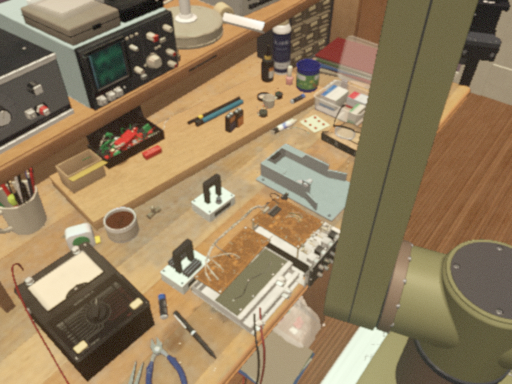

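View pics/top0.png

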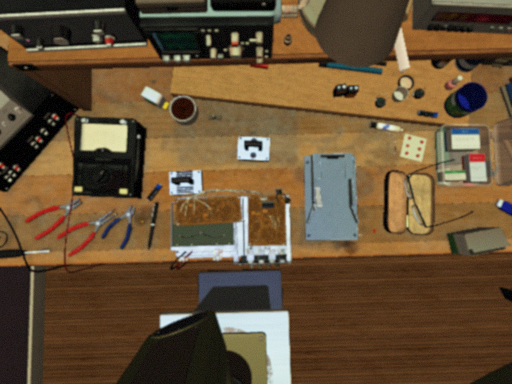

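View pics/wrist0.png

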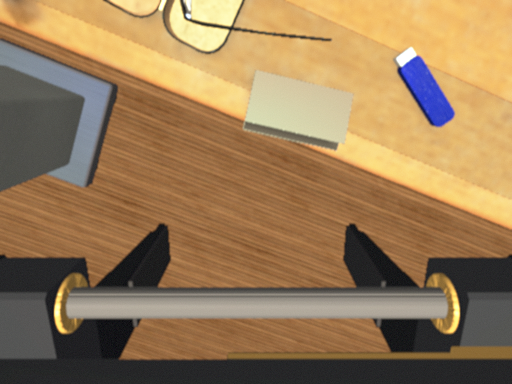

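The scene view shows modules near (210,200) and (183,262), with the rack at (305,180). In the top view the modules are at (254,148) and (185,181), and the rack is at (331,197). I'll enlarge these to tell the modules apart.

Run:
```python
import cv2
t=cv2.imread("pics/top0.png"); s=cv2.imread("pics/scene0.png")
cv2.imwrite("pics/c1.png",cv2.resize(t[125:205,155:285],None,fx=6,fy=6,interpolation=cv2.INTER_CUBIC))
cv2.imwrite("pics/c2.png",cv2.resize(t[145:250,295:365],None,fx=5.6,fy=5.6,interpolation=cv2.INTER_CUBIC))
cv2.imwrite("pics/c3.png",cv2.resize(s[140:300,150:360],None,fx=3.7,fy=3.7,interpolation=cv2.INTER_CUBIC))
```

```text
(no output)
```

View pics/c1.png

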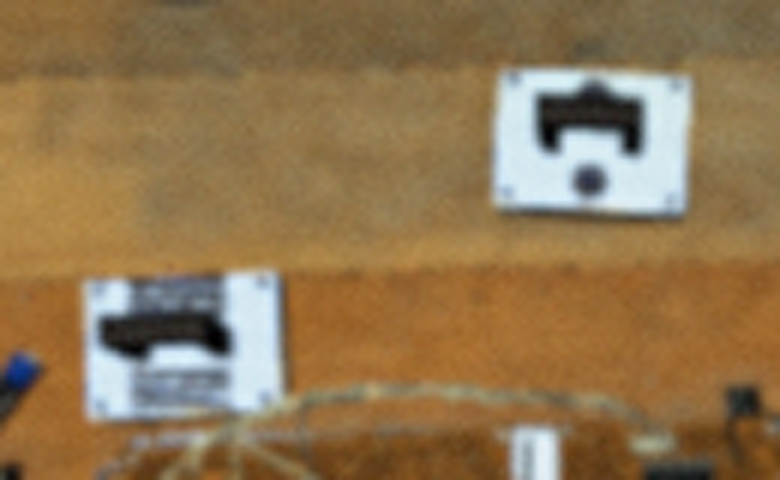

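View pics/c2.png

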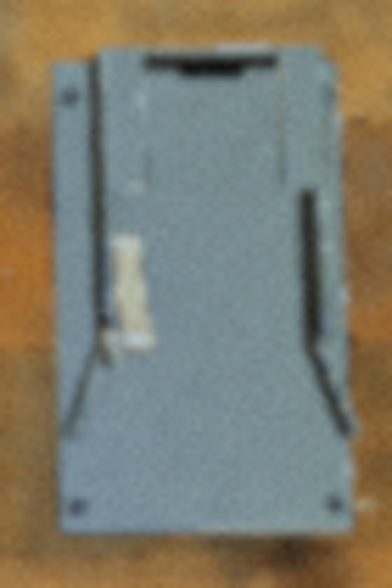

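View pics/c3.png

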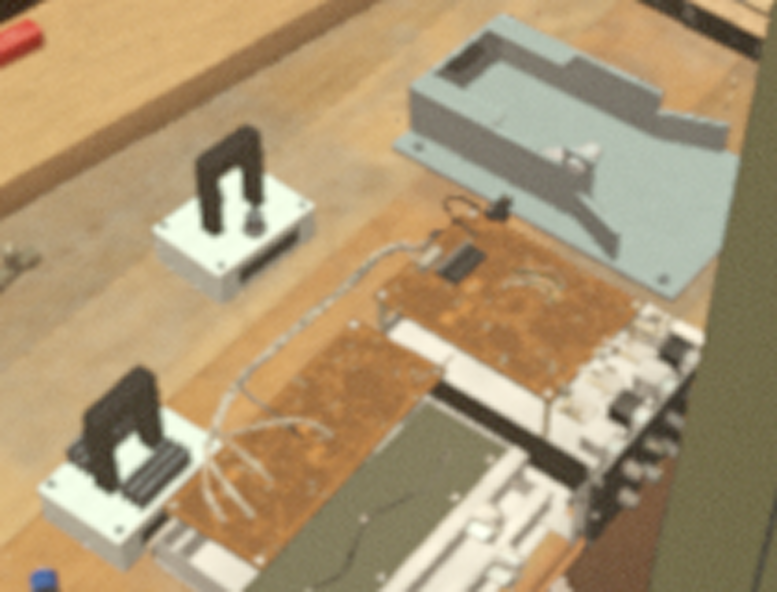

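```bash
cat > h.py <<'E'
import numpy as np
from rig import calibration
def f(c): return 192/np.tan(np.radians(c["fov_y"])/2)
def unproj(c,uv,z,T=None):
    T=c["cam_to_world"] if T is None else T
    d=np.array([(uv[0]-c["cx"])/f(c),-(uv[1]-c["cy"])/f(c),-1.])
    w=T[:3,:3]@d; o=T[:3,3]
    return o+w*(z-o[2])/w[2]
def proj(c,p,T=None):
    T=c["cam_to_world"] if T is None else T
    q=np.linalg.inv(T)@np.r_[p,1]
    return np.array([c["cx"]+f(c)*q[0]/-q[2], c["cy"]-f(c)*q[1]/-q[2]])
E
python3 - <<'E'
from h import *
t=calibration("top"); s=calibration("scene")
np.set_printoptions(precision=4,suppress=True)
for p in [(85,283),(278,272),(287,410),(90,418)]:
    print("mod",unproj(t,(p[0]/6+155,p[1]/6+125),.028))
for p in [(105,318),(205,316)]: print("bar",unproj(t,(p[0]/6+155,p[1]/6+125),.086))
for p in [(55,62),(62,532),(353,530),(340,62)]:
    print("rack",unproj(t,(p[0]/5.6+295,p[1]/5.6+145),.006))
for p in [(40,490),(125,535),(215,440)]: print("sc mod",unproj(s,(p[0]/3.7+150,p[1]/3.7+140),.028))
for p in [(395,147),(675,298)]: print("sc rack",unproj(s,(p[0]/3.7+150,p[1]/3.7+140),.006))
E
```

```text
mod [0.4992 0.1258 0.028 ]
mod [0.5017 0.0457 0.028 ]
mod [0.4441 0.0427 0.028 ]
mod [0.443  0.1239 0.028 ]
bar [0.4766 0.1035 0.086 ]
bar [0.4763 0.0648 0.086 ]
rack [ 0.5349 -0.2161  0.006 ]
rack [ 0.3218 -0.2111  0.006 ]
rack [ 0.3192 -0.3414  0.006 ]
rack [ 0.5314 -0.3464  0.006 ]
sc mod [0.4971 0.1285 0.028 ]
sc mod [0.4432 0.1217 0.028 ]
sc mod [0.448  0.0491 0.028 ]
sc rack [ 0.5291 -0.2104  0.006 ]
sc rack [ 0.3184 -0.2075  0.006 ]
```

```bash
cat >> h.py <<'E'
from scipy.spatial.transform import Rotation as R
def plan(p,Rm,pt,yaw,n,turnmax=7.0,cnt=0,split=None):
    """yaw: target angle (deg) of tool y in world; tool down. Even steps in world; prints rows in tool axes"""
    Rt=np.column_stack([[-np.sin(np.radians(yaw)),np.cos(np.radians(yaw)),0],[np.cos(np.radians(yaw)),np.sin(np.radians(yaw)),0],[0,0,-1]])
    rows=[];P=np.array(p,float);Rc=Rm.copy()
    for i in range(n):
        k=n-i
        rv=R.from_matrix(Rc.T@Rt).as_rotvec(degrees=True)/k
        d=Rc.T@((np.array(pt)-P)/k)*1000
        rv=np.round(rv,1);d=np.round(d,0 if k>1 else 1)
        rows.append("%g %g %g %g %g %g %g"%(*rv,*d,cnt))
        P=P+Rc@d/1000; Rc=Rc@R.from_rotvec(rv,degrees=True).as_matrix()
    for i in range(0,n,8): print("; ".join(rows[i:i+8]))
    return P,Rc
E
python3 - <<'E'
from h import *
from rig import observe
s=observe()
print(plan(s["ee_pos"],s["ee_rot"],[.40,-.27,.23],-1.2,16))
E
```

```text
-0 -0 -4.2 17 -16 0 0; -0 -0 -4.2 18 -14 0 0; -0 -0 -4.2 19 -13 0 0; -0 -0 -4.2 20 -12 0 0; -0 -0 -4.2 21 -10 0 0; -0 -0 -4.2 21 -8 0 0; -0 -0 -4.2 22 -7 0 0; -0 -0 -4.2 22 -5 0 0
-0 -0 -4.2 23 -4 0 0; -0 -0 -4.2 23 -2 0 0; -0 -0 -4.2 23 -0 0 0; -0 -0 -4.1 23 1 0 0; -0 -0 -4.2 23 3 0 0; -0 -0 -4.1 22 5 0 0; -0 -0 -4.2 22 6 1 0; -0 -0.1 -4.1 22.1 8 0.1 0
(array([ 0.3999929 , -0.26999189,  0.23002324]), array([[ 2.13653257e-02,  9.99771572e-01, -5.70890345e-04],
       [ 9.99771706e-01, -2.13654610e-02, -2.31946375e-04],
       [-2.44090727e-04, -5.65804405e-04, -9.99999810e-01]]))
```

Request:
carry_out --moves "0 0 -4.2 17 -16 0 0; 0 0 -4.2 18 -14 0 0; 0 0 -4.2 19 -13 0 0; 0 0 -4.2 20 -12 0 0; 0 0 -4.2 21 -10 0 0; 0 0 -4.2 21 -8 0 0; 0 0 -4.2 22 -7 0 0; 0 0 -4.2 22 -5 0 0" --squeeze 30

```text
time_s: 0.82
ee_pos: [0.3216, -0.436, 0.2313]
ee_rot: [[0.564, 0.826, -0.0], [0.826, -0.564, 0.001], [0.0, -0.001, -1.0]]
ft_force: [0.2, -0.5, 0.9]
gripper_width: 1.0
```

Request:
carry_out --moves "0 0 -4.2 23 -4 0 0; 0 0 -4.2 23 -2 0 0; 0 0 -4.2 23 0 0 0; 0 0 -4.1 23 1 0 0; 0 0 -4.2 23 3 0 0; 0 0 -4.1 22 5 0 0; 0 0 -4.2 22 6 1 0; 0 0 -4.1 22 8 0 0"

```text
time_s: 1.48
ee_pos: [0.4002, -0.2693, 0.2302]
ee_rot: [[0.018, 1.0, -0.0], [1.0, -0.018, 0.0], [0.0, -0.0, -1.0]]
ft_force: [-0.3, -0.3, -0.8]
gripper_width: 1.001
```

Run:
```python
from h import *
from rig import *
import cv2
s=observe(); im=capture("wrist")
np.savez("w1.npz",p=s["ee_pos"],R=s["ee_rot"],im=im)
print(s["time_s"],s["ee_pos"],s["ee_rot"],s["qvel"],s["joint_positions"])
cv2.imwrite("pics/w1.png",cv2.resize(im[:,:,::-1],None,fx=1.56,fy=1.56))
```

```text
1.4833 [ 0.40019234 -0.26932355  0.23024162] [[ 1.79901817e-02  9.99838067e-01 -4.38956749e-04]
 [ 9.99838115e-01 -1.79900422e-02  3.19743902e-04]
 [ 3.11795274e-04 -4.44637939e-04 -9.99999853e-01]] [ 32.21386427  -6.75836477   5.30689484   0.04823744   1.35740977
 -16.71043144] [-4.03183045e+01 -1.47358235e+01  1.15418238e+02 -2.34525826e-03
  7.93486158e+01 -3.92870572e+01]
```

View pics/w1.png

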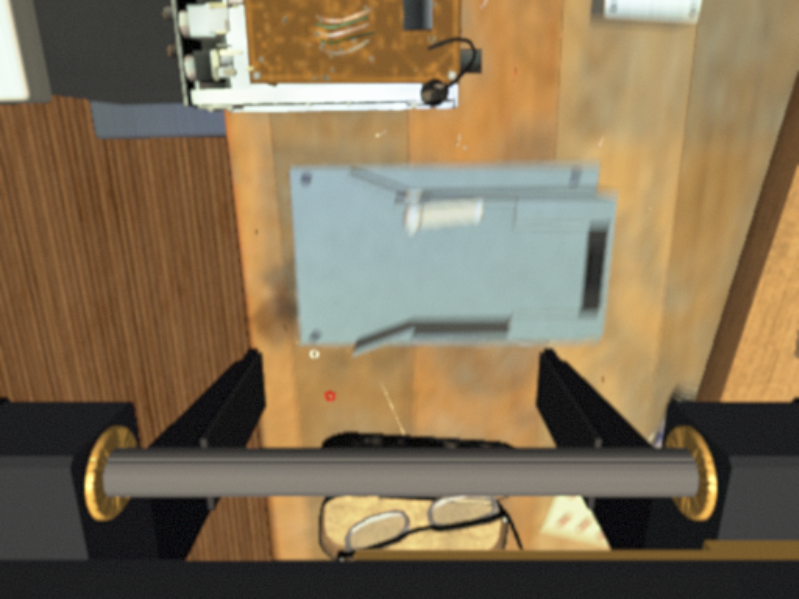

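The wrist view shows the whole rack, with base corners near (291,167) and (302,345) and the catch plate at (445,212). The arm was still settling, so I'll take a still frame.

Run:
```python
from h import *
from rig import *
import cv2
for i in range(3): capture("wrist")
s=observe(); im=capture("wrist")
np.savez("w2.npz",p=s["ee_pos"],R=s["ee_rot"],im=im)
print(s["time_s"],s["ee_pos"],s["ee_rot"],s["qvel"])
c=im[95:235,175:405,::-1]
cv2.imwrite("pics/w2.png",cv2.resize(c,None,fx=3.4,fy=3.4,interpolation=cv2.INTER_CUBIC))
```

```text
1.6833 [ 0.40010815 -0.27027618  0.2305094 ] [[ 2.09820335e-02  9.99779800e-01 -3.24924841e-04]
 [ 9.99779797e-01 -2.09821398e-02 -3.27093291e-04]
 [-3.33838883e-04 -3.17990209e-04 -9.99999894e-01]] [-1.44715159  0.49979355 -0.48788854 -0.09140671 -0.01387419 -0.02112553]
```

View pics/w2.png

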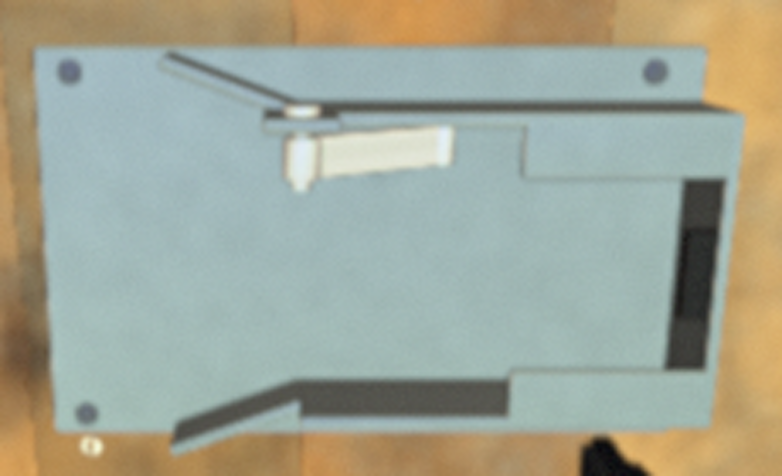

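```bash
cat > fitrack.py <<'E'
from h import *
from scipy.optimize import least_squares
np.set_printoptions(precision=4,suppress=True)
d=np.load("w2.npz"); w=calibration("wrist"); t=calibration("top")
T=np.eye(4);T[:3,:3]=d["R"];T[:3,3]=d["p"]; Tw=T@w["hand_eye"]
obs=[((35,47),(-130,66,6)),((706,47),(85,66,6)),((55,432),(-130,-66,6)),((524,180),(20,30,44)),((511,370),(20,-30,44)),((297,380),(-45,-45,6)),((300,414),(-45,-45,44))]
obt=[((62,532),(-130,66,6)),((353,530),(-130,-66,6)),((55,62),(85,66,6))]
def model(x,m):
    c,s=np.cos(x[2]),np.sin(x[2]); m=np.array(m)/1000
    return np.array([x[0]+c*m[0]-s*m[1],x[1]+s*m[0]+c*m[1],m[2]])
def res(x,ow=True,ot=True):
    r=[]
    if ow:
        for u,m in obs: r.append(proj(w,model(x,m),Tw)-(np.array(u)/3.4+[175,95]))
    if ot:
        for u,m in obt: r.append(proj(t,model(x,m))-(np.array(u)/5.6+[295,145]))
    return np.concatenate(r)
for a in [(1,0),(0,1),(1,1)]:
    r=least_squares(res,[.45,-.28,0],args=a); print(r.x[:2],np.degrees(r.x[2])); print(r.fun.reshape(-1,2).round(1).tolist())
E
python3 fitrack.py
```

```text
[ 0.4511 -0.2789] -1.2473592887953628
[[-1.1, -0.5], [1.5, -0.3], [-0.3, 0.5], [-0.3, -0.3], [-0.0, 0.7], [0.3, -0.9], [0.0, 1.0]]
[ 0.4498 -0.2795] -1.3455026422682004
[[-0.2, 0.2], [0.5, 0.3], [-0.2, -0.5]]
[ 0.451  -0.2789] -1.234330839338827
[[-1.2, -0.4], [1.4, -0.3], [-0.4, 0.6], [-0.4, -0.2], [-0.1, 0.7], [0.2, -0.8], [-0.1, 1.1], [-0.4, -0.3], [0.3, -0.2], [-0.6, -1.0]]
```

Run:
```python
from h import *
from rig import observe
s=observe()
print(plan(s["ee_pos"],s["ee_rot"],[.472,.0845,.20],2,12))
```

```text
-0 0 -0.3 30 5 3 0; -0 0 -0.3 30 6 2 0; -0 0 -0.3 30 6 3 0; -0 0 -0.3 30 6 2 0; -0 0 -0.3 29 6 3 0; -0 0 -0.3 29 6 2 0; -0 0 -0.2 30 6 3 0; -0 0 -0.3 29 6 2 0
-0 0 -0.2 30 7 3 0; -0 0 -0.3 29 7 2 0; -0 0 -0.2 29 6 3 0; -0 0 -0.3 29.9 7 2.4 0
(array([0.4720018 , 0.08454567, 0.20001022]), array([[-3.56025924e-02,  9.99365977e-01, -3.15551896e-04],
       [ 9.99365987e-01,  3.56024998e-02, -2.94299076e-04],
       [-2.82878047e-04, -3.25829642e-04, -9.99999907e-01]]))
```

Request:
carry_out --moves "0 0 -0.3 30 5 3 0; 0 0 -0.3 30 6 2 0; 0 0 -0.3 30 6 3 0; 0 0 -0.3 30 6 2 0; 0 0 -0.3 29 6 3 0; 0 0 -0.3 29 6 2 0; 0 0 -0.2 30 6 3 0; 0 0 -0.3 29 6 2 0"

```text
time_s: 2.4
ee_pos: [0.448, -0.0333, 0.2105]
ee_rot: [[-0.016, 1.0, 0.0], [1.0, 0.016, -0.0], [-0.0, 0.0, -1.0]]
ft_force: [0.6, 0.1, -0.4]
gripper_width: 1.002
```

Request:
carry_out --moves "0 0 -0.2 30 7 3 0; 0 0 -0.3 29 7 2 0; 0 0 -0.2 29 6 3 0; 0 0 -0.3 30 7 2 0; 0 0 0 0 0 0 0; 0 0 0 0 0 0 0; 0 0 0 0 0 0 0; 0 0 0 0 0 0 0"

```text
time_s: 3.07
ee_pos: [0.4721, 0.0836, 0.2007]
ee_rot: [[-0.034, 0.999, 0.0], [0.999, 0.034, -0.0], [-0.0, 0.0, -1.0]]
ft_force: [-0.6, 0.3, -0.1]
gripper_width: 1.002
```

Run:
```python
from h import *
from rig import *
import cv2
s=observe(); im=capture("wrist")
np.savez("w3.npz",p=s["ee_pos"],R=s["ee_rot"],im=im)
print(s["time_s"],s["ee_pos"],s["ee_rot"],s["qvel"])
cv2.imwrite("pics/w3.png",cv2.resize(im[:,:,::-1],None,fx=1.56,fy=1.56,interpolation=cv2.INTER_CUBIC))
```

```text
3.0667 [0.47208858 0.08356913 0.200698  ] [[-3.39511972e-02  9.99423492e-01  2.46545979e-05]
 [ 9.99423408e-01  3.39512045e-02 -4.08259697e-04]
 [-4.08861385e-04  1.07794767e-05 -9.99999916e-01]] [-0.2947497  -0.27592595  0.14771715  0.1311909   0.05735204  0.08209312]
```

View pics/w3.png

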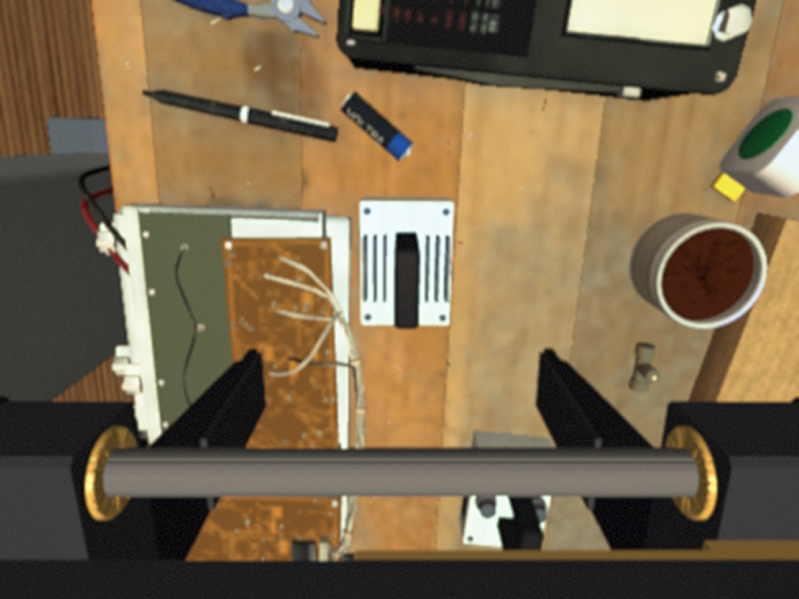

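Run:
```python
import cv2,numpy as np
im=np.load("w3.npz")["im"]
cv2.imwrite("pics/w3c.png",cv2.resize(im[120:220,220:300,::-1],None,fx=6,fy=6,interpolation=cv2.INTER_CUBIC))
```

```text
(no output)
```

View pics/w3c.png

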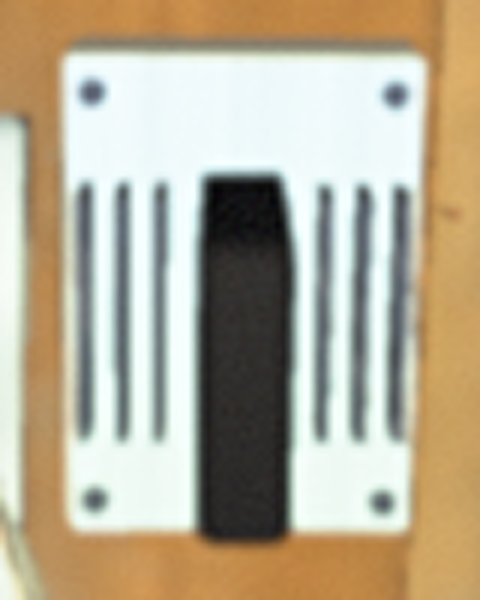

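```bash
cat > fitmod.py <<'E'
from h import *
from scipy.optimize import least_squares
np.set_printoptions(precision=4,suppress=True)
d=np.load("w3.npz"); w=calibration("wrist")
T=np.eye(4);T[:3,:3]=d["R"];T[:3,3]=d["p"]; Tw=T@w["hand_eye"]
a=[((62,52),(-29,40,28)),((428,52),(29,40,28)),((410,532),(29,-40,28)),((70,532),(-29,-40,28))]
b=[((200,250),(-7,22,86)),((291,250),(7,22,86)),((290,542),(7,-22,86)),((199,542),(-7,-22,86))]
def model(x,m):
    c,s=np.cos(x[2]),np.sin(x[2]); m=np.array(m)/1000
    return np.array([x[0]+c*m[0]-s*m[1],x[1]+s*m[0]+c*m[1],m[2]])
def res(x,o): return np.concatenate([proj(w,model(x,m),Tw)-(np.array(u)/6+[220,120]) for u,m in o])
for o in (a,b,a+b):
    r=least_squares(res,[.47,.08,0],args=(o,)); print(r.x[:2],np.degrees(r.x[2])); print(r.fun.reshape(-1,2).round(1).tolist())
E
python3 fitmod.py
```

```text
[0.4748 0.0865] 1.6866184570535374
[[-0.3, -0.1], [0.1, 0.2], [0.5, 0.1], [-0.3, -0.2]]
[0.4745 0.0864] 1.9786492711436514
[[-1.2, -1.5], [1.2, -1.5], [0.8, 1.7], [-0.8, 1.7]]
[0.4746 0.0864] 1.7499570924562111
[[-0.6, 0.0], [-0.1, 0.2], [0.3, 0.1], [-0.4, -0.1], [-0.9, -1.6], [1.5, -1.6], [0.9, 1.7], [-0.8, 1.6]]
```

Request:
carry_out --moves "0 0 0 1 1 18 140; 0 0 0 1 1 20 140; 0 0 0 0.3 0.5 20 140; 0 0 0 0 0 20 140; 0 0 0 0 0 18 140; 0 0 0 0 0 14 140; 0 0 0 0 0 8 140; 0 0 0 0 0 6 140"

```text
time_s: 3.78
ee_pos: [0.474, 0.0864, 0.0758]
ee_rot: [[-0.035, 0.999, -0.001], [0.999, 0.035, -0.0], [-0.0, -0.001, -1.0]]
ft_force: [-0.1, 1.3, -0.7]
gripper_width: 0.495
```

Request:
carry_out --moves "0 0 0 0 0 0 140; 0 0 0 0 0 0 140; 0 0 0 0 0 0 200; 0 0 0 0 0 0 255; 0 0 0 0 0 0 255; 0 0 0 0 0 0 255; 0 0 0 0 0 0 255; 0 0 0 0 0 0 255" --squeeze 35

```text
time_s: 4.45
ee_pos: [0.4747, 0.0874, 0.077]
ee_rot: [[-0.036, 0.999, 0.001], [0.999, 0.036, 0.0], [0.0, 0.001, -1.0]]
ft_force: [0.2, 1.0, 0.7]
gripper_width: 0.148
```

Run:
```python
from h import *
from rig import *
import cv2
s=observe(); im=capture("wrist")
print(s["time_s"],s["ee_pos"],s["ee_rot"],s["gripper_width"],s["ft_force"],s["ft_torque"])
cv2.imwrite("pics/w4.png",cv2.resize(im[:,:,::-1],None,fx=1.56,fy=1.56,interpolation=cv2.INTER_CUBIC))
```

```text
4.45 [0.47467367 0.08742923 0.07695132] [[-3.62920480e-02  9.99340842e-01  8.76518423e-04]
 [ 9.99341225e-01  3.62919767e-02  9.70754260e-05]
 [ 6.52008518e-05  8.79464060e-04 -9.99999611e-01]] 0.14777783906496422 [0.20498517 0.96555182 0.66513391] [-0.00504766 -0.13628409 -0.03362005]
```

View pics/w4.png

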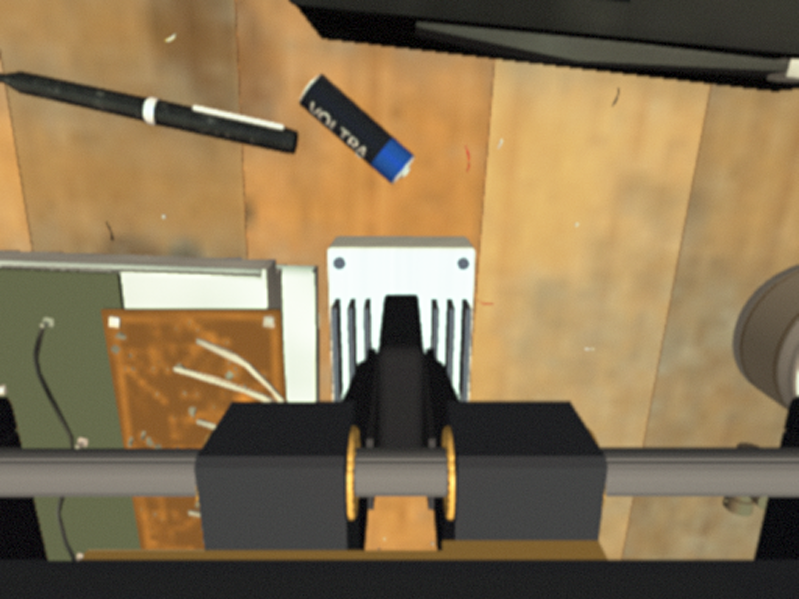

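The jaws closed on the bar at 14.0 mm. The module's +y top edge shows at (328,248)–(475,248), which gives its offset from the TCP.

```bash
cat > off.py <<'E'
from h import *
import sys
def off(p,Rm,px,z):
    w=calibration("wrist");T=np.eye(4);T[:3,:3]=Rm;T[:3,3]=p
    return [unproj(w,(u/1.5625,v/1.5625),z,T@w["hand_eye"]) for u,v in px]
E
python3 - <<'E'
from off import *
from rig import observe
s=observe()
q=off(s["ee_pos"],s["ee_rot"],[(328,248),(475,248)],.028)
print(q, s["ee_rot"].T@(np.mean(q,0)-s["ee_pos"]))
E
```

```text
[array([0.44434468, 0.12557337, 0.028     ]), array([0.50074756, 0.12761818, 0.028     ])] [ 0.03920069 -0.0007424   0.04895424]
```

Request:
carry_out --moves "0 0 0 0 0 -4 255; 0 0 0 0 0 -8 255; 0 0 0 0 0 -14 255; 0 0 0 0 0 -18 255; 0 0 0 0 0 -18 255; 0 0 0 0 0 -18 255; 0 0 0 0 0 -12 255; 0 0 0 0 0 -8 255"

```text
time_s: 5.17
ee_pos: [0.4749, 0.0874, 0.1786]
ee_rot: [[-0.036, 0.999, 0.002], [0.999, 0.036, 0.0], [0.0, 0.002, -1.0]]
ft_force: [1.1, -0.5, -2.6]
gripper_width: 0.147
```

Run:
```python
from h import *
from rig import observe
s=observe()
print(s["ee_pos"],s["gripper_width"],s["ft_force"],s["ft_torque"])
print(plan(s["ee_pos"],s["ee_rot"],[.3608,-.277,.177],-1.25,20,cnt=255))
```

```text
[0.4748982  0.08739242 0.17857917] 0.14662517058904181 [ 1.12750138 -0.48900402 -2.58824016] [-0.06182715 -0.07693491  0.02074169]
0 -0 0.2 -18 -6 0 255; 0 -0 0.2 -18 -6 0 255; 0 -0 0.2 -18 -6 0 255; 0 -0 0.2 -18 -6 0 255; 0 -0 0.2 -18 -6 0 255; 0 -0 0.2 -18 -6 0 255; 0 -0 0.2 -18 -6 0 255; 0 -0 0.1 -18 -6 0 255
0 -0 0.2 -18 -6 0 255; 0 -0 0.1 -18 -6 0 255; 0 -0 0.2 -18 -6 0 255; 0 -0 0.1 -18 -6 0 255; 0 -0 0.2 -18 -6 0 255; 0 -0 0.1 -18 -6 0 255; 0 -0 0.2 -19 -6 0 255; 0 -0 0.1 -18 -5 0 255
0 -0 0.2 -19 -5 0 255; 0 -0 0.1 -19 -6 0 255; 0.1 -0 0.2 -18 -5 1 255; 0 -0 0.1 -18.6 -5.5 0.3 255
(array([ 0.36079666, -0.2770021 ,  0.1769773 ]), array([[ 2.13754339e-02,  9.99771420e-01,  4.44561266e-04],
       [ 9.99771497e-01, -2.13755247e-02,  2.00509644e-04],
       [ 2.09966542e-04,  4.40173702e-04, -9.99999881e-01]]))
```

Request:
carry_out --moves "0 0 0.1 -6 -2 0 255; 0 0 0.1 -12 -4 0 255; 0 0 0.1 -18 -6 0 255; 0 0 0.2 -20 -6.5 0 255; 0 0 0.2 -20 -6.5 0 255; 0 0 0.2 -20 -6.5 0 255; 0 0 0.2 -20 -6.5 0 255; 0 0 0.2 -20 -6.5 0 255"

```text
time_s: 5.83
ee_pos: [0.432, -0.0508, 0.1751]
ee_rot: [[-0.013, 1.0, -0.003], [1.0, 0.013, 0.0], [0.0, -0.003, -1.0]]
ft_force: [-0.0, -0.1, -3.2]
gripper_width: 0.144
```

Request:
carry_out --moves "0 0 0.2 -20 -6.5 0 255; 0 0 0.2 -20 -6.5 0 255; 0 0 0.2 -20 -6.5 0 255; 0 0 0.2 -20 -6.5 0 255; 0 0 0.2 -20 -6.5 0 255; 0 0 0.2 -20 -6.5 0 255; 0 0 0.2 -20 -6.5 0 255; 0 0 0.2 -20 -6.5 0 255"

```text
time_s: 6.5
ee_pos: [0.3802, -0.2105, 0.1752]
ee_rot: [[0.015, 1.0, -0.002], [1.0, -0.015, 0.001], [0.001, -0.002, -1.0]]
ft_force: [1.0, 0.5, -2.4]
gripper_width: 0.147
```

Request:
carry_out --moves "0 0 0.2 -20 -6.5 0 255; 0 0 0.2 -18 -5.5 0 255; 0 0 0 -14 -4.5 0 255; 0 0 0 -9 -3 0 255; 0 0 0 -6 -1.5 0 255; 0 0 0 0 0 0 255; 0 0 0 0 0 0 255; 0 0 0 0 0 0 255"

```text
time_s: 7.17
ee_pos: [0.3596, -0.2758, 0.1764]
ee_rot: [[0.021, 1.0, -0.0], [1.0, -0.021, 0.001], [0.001, -0.0, -1.0]]
ft_force: [1.4, 0.3, -1.7]
gripper_width: 0.142
```

Run:
```python
from h import *
from rig import *
import cv2
s=observe(); im=capture("wrist"); im2=capture("top")
np.savez("w5.npz",p=s["ee_pos"],R=s["ee_rot"],im=im)
print(s["time_s"],s["ee_pos"],s["ee_rot"],s["gripper_width"],s["ft_force"],s["ft_torque"])
cv2.imwrite("pics/w5.png",cv2.resize(im[:,:,::-1],None,fx=1.5625,fy=1.5625,interpolation=cv2.INTER_CUBIC))
```

```text
7.1667 [ 0.35958403 -0.27581112  0.17637056] [[ 2.07549917e-02  9.99784558e-01 -2.60199725e-04]
 [ 9.99784358e-01 -2.07548080e-02  6.89849714e-04]
 [ 6.84300696e-04 -2.74461440e-04 -9.99999728e-01]] 0.1417975644422333 [ 1.42980303  0.28097577 -1.6623018 ] [ 0.03071981 -0.09785902  0.04846377]
```

View pics/w5.png

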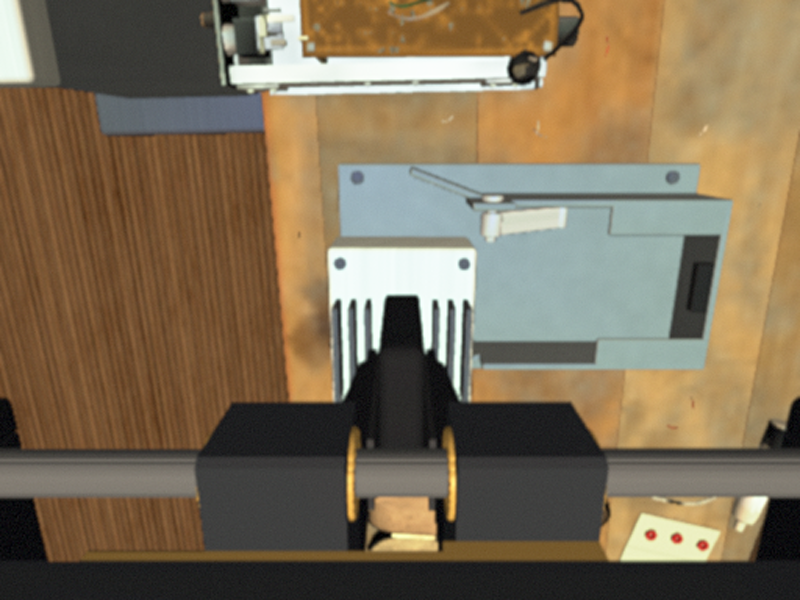

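The module hangs square in the jaws, with its far top edge at (328,248)–(475,248). The rack is behind it, base corners at (339,165) and (697,165). I'll check the rack pose again from this view.

Run:
```python
from h import *
from scipy.optimize import least_squares
np.set_printoptions(precision=4,suppress=True)
d=np.load("w5.npz"); w=calibration("wrist")
T=np.eye(4);T[:3,:3]=d["R"];T[:3,3]=d["p"]; Tw=T@w["hand_eye"]
obs=[((339,165),(-130,66,6)),((697,165),(85,66,6)),((611,235),(20,30,44)),((597,343),(20,-30,44)),((683,236),(80,30,44)),((671,339),(80,-30,44))][:4]
def model(x,m):
    c,s=np.cos(x[2]),np.sin(x[2]); m=np.array(m)/1000
    return np.array([x[0]+c*m[0]-s*m[1],x[1]+s*m[0]+c*m[1],m[2]])
def res(x): return np.concatenate([proj(w,model(x,m),Tw)-np.array(u)/1.5625 for u,m in obs])
r=least_squares(res,[.45,-.28,0]); print(r.x[:2],np.degrees(r.x[2]));print(r.fun.reshape(-1,2).round(1).tolist())
q=[unproj(w,(u/1.5625,v/1.5625),d["p"][2]-.049,Tw) for u,v in [(328,248),(475,248)]]
print(q)
o=np.array([.4509,-.279]);a=np.radians(-1.25)
c=np.mean(q,0)[:2]-.040*np.array([-np.sin(a),np.cos(a)])
print("module centre in rack mm",1000*np.array([[np.cos(a),np.sin(a)],[-np.sin(a),np.cos(a)]])@(c-o))
```

```text
[ 0.4507 -0.2794] -1.137452703823988
[[-1.6, 0.1], [3.1, -0.1], [-1.5, 1.4], [0.1, -1.2]]
[array([ 0.3315, -0.2361,  0.1274]), array([ 0.3879, -0.2372,  0.1274])]
module centre in rack mm [-92.1149   0.3591]
```

Request:
carry_out --moves "0 0 0 0 0 6 255; 0 0 0 0 0 12 255; 0 0 0 0 0 16 255; 0 0 0 0 0 18 255; 0 0 0 0 0 16 255; 0 0 0 0 0 10 255; 0 0 0 0 0 6 255; 0 0 0 0 0 4 255"

```text
time_s: 7.93
ee_pos: [0.3591, -0.2759, 0.0874]
ee_rot: [[0.021, 1.0, -0.001], [1.0, -0.021, 0.001], [0.001, -0.001, -1.0]]
ft_force: [1.2, -0.5, -3.5]
gripper_width: 0.141
```

Request:
carry_out --moves "0 0 0 0 0 1 255; 0 0 0 0 0 1 255; 0 0 0 0 0 1 255; 0 0 0 0 0 1 255; 0 0 0 0 0 0.5 255; 0 0 0 0 0 0 255; 0 0 0 0 0 0 255; 0 0 0 0 0 0 255"

```text
time_s: 8.6
ee_pos: [0.3596, -0.2765, 0.0843]
ee_rot: [[0.021, 1.0, 0.0], [1.0, -0.021, -0.0], [-0.0, 0.0, -1.0]]
ft_force: [0.5, -0.5, -3.0]
gripper_width: 0.143
```

Run:
```python
from h import *
from rig import *
import cv2
s=observe(); im=capture("wrist"); im2=capture("scene")
print(s["time_s"],s["ee_pos"],s["ee_rot"],s["gripper_width"],s["ft_force"],s["ft_torque"])
cv2.imwrite("pics/w6.png",cv2.resize(im[:,:,::-1],None,fx=1.5625,fy=1.5625,interpolation=cv2.INTER_CUBIC))
cv2.imwrite("pics/s6.png",cv2.resize(im2[100:280,200:440,::-1],None,fx=3.3,fy=3.3,interpolation=cv2.INTER_CUBIC))
```

```text
8.6 [ 0.35959202 -0.2765374   0.08434813] [[ 2.13851319e-02  9.99771277e-01  2.63776545e-04]
 [ 9.99771286e-01 -2.13850704e-02 -2.33667776e-04]
 [-2.27973451e-04  2.68713232e-04 -9.99999938e-01]] 0.14269420292910273 [ 0.48403777 -0.53053423 -3.00944966] [-0.00292869 -0.09952583 -0.00481244]
```

View pics/w6.png

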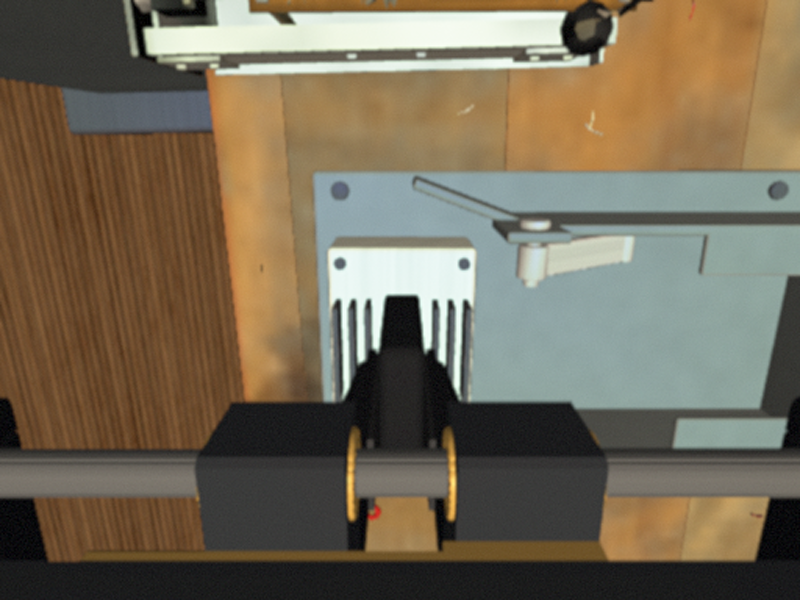

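View pics/s6.png

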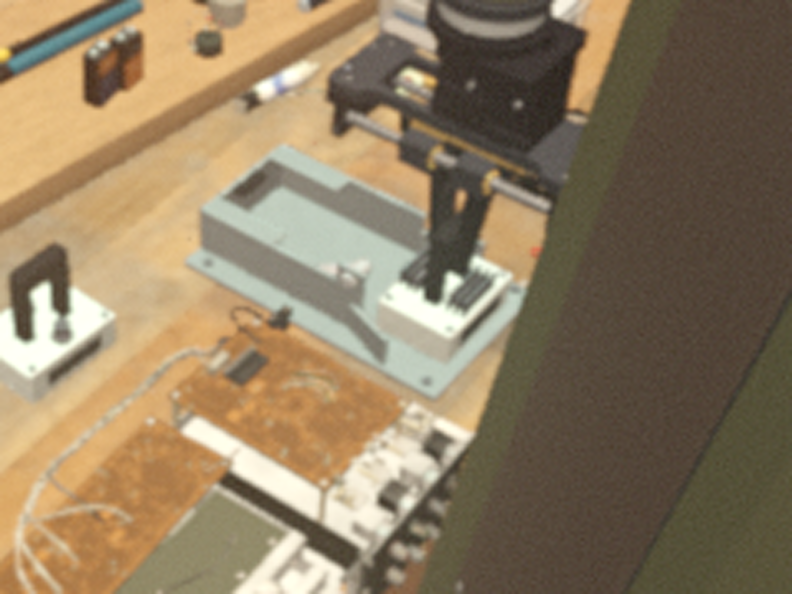

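Request:
carry_out --moves "0 0 0 0 0 0.5 255; 0 0 0 0 0 0.5 255; 0 0 0 0 0 0.4 255; 0 0 0 0 0 0 255; 0 0 0 0 0 0 255; 0 0 0 0 0 0 255; 0 0 0 0 0 0 255; 0 0 0 0 0 0 255"

```text
time_s: 9.37
ee_pos: [0.3596, -0.2765, 0.0829]
ee_rot: [[0.021, 1.0, 0.0], [1.0, -0.021, -0.0], [-0.0, 0.0, -1.0]]
ft_force: [-0.3, -0.2, -0.3]
gripper_width: 0.145
```

Request:
carry_out --moves "0 0 0 0 3 0 255; 0 0 0 0 6 0 255; 0 0 0 0 7 0 255; 0 0 0 0 7 0 255; 0 0 0 0 7 0 255; 0 0 0 0 6 0 255; 0 0 0 0 6 0 255; 0 0 0 0 6 0 255"

```text
time_s: 10.03
ee_pos: [0.4081, -0.2776, 0.0829]
ee_rot: [[0.021, 1.0, -0.001], [1.0, -0.021, -0.0], [-0.0, -0.001, -1.0]]
ft_force: [-0.3, -0.3, -3.3]
gripper_width: 0.145
```

Run:
```python
from h import *
from rig import *
import cv2
s=observe(); im=capture("wrist")
print(s["time_s"],s["ee_pos"],s["ee_rot"][:,1],s["gripper_width"],s["ft_force"],s["ft_torque"])
cv2.imwrite("pics/w7.png",cv2.resize(im[:,:,::-1],None,fx=1.5625,fy=1.5625,interpolation=cv2.INTER_CUBIC))
```

```text
10.0333 [ 0.40811822 -0.27760452  0.08293305] [ 9.99780846e-01 -2.09282610e-02 -5.18118574e-04] 0.14461457336704564 [-0.29927838 -0.34743286 -3.32941043] [-0.12918878 -0.06000131  0.01741116]
```

View pics/w7.png

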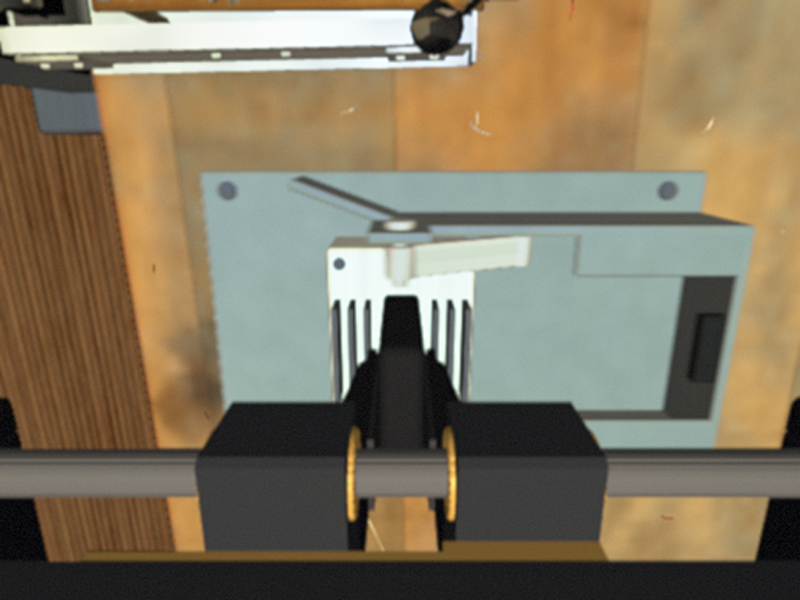

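The module is under the catch, which is at (400–530, 255) and lying on its top edge. Its far edge runs parallel to the rack wall, so I'll keep sliding.

Request:
carry_out --moves "0 0 0 0 7 0 255; 0 0 0 0 7 0 255; 0 0 0 0 7 0 255; 0 0 0 0 7 0 255; 0 0 0 0 7 0 255; 0 0 0 0 7 0 255; 0 0 0 0 7 0 255; 0 0 0 0 7 0 255"

```text
time_s: 10.75
ee_pos: [0.4642, -0.2788, 0.083]
ee_rot: [[0.021, 1.0, 0.0], [1.0, -0.021, -0.0], [-0.0, 0.0, -1.0]]
ft_force: [-0.6, 0.5, -3.2]
gripper_width: 0.146
```

Request:
carry_out --moves "0 0 0 0 6 0 255; 0 0 0 0 6 0 255; 0 0 0 0 5 0 255; 0 0 0 0 4 0 255; 0 0 0 0 4 0 255; 0 0 0 0 3 0 255; 0 0 0 0 3 0 255; 0 0 0 0 2 0 255"

```text
time_s: 11.42
ee_pos: [0.4968, -0.2795, 0.0832]
ee_rot: [[0.021, 1.0, -0.0], [1.0, -0.021, -0.0], [-0.0, -0.0, -1.0]]
ft_force: [-7.9, 1.2, 11.6]
gripper_width: 0.142
```

Run:
```python
from h import *
from rig import *
import cv2
s=observe(); im=capture("wrist"); im2=capture("scene")
print(s["time_s"],s["ee_pos"],s["ee_rot"][:,1],s["gripper_width"],s["ft_force"],s["ft_torque"])
np.savez("w8.npz",p=s["ee_pos"],R=s["ee_rot"],im=im)
cv2.imwrite("pics/w8.png",cv2.resize(im[:,:,::-1],None,fx=1.5625,fy=1.5625,interpolation=cv2.INTER_CUBIC))
cv2.imwrite("pics/s8.png",cv2.resize(im2[100:280,200:440,::-1],None,fx=3.3,fy=3.3,interpolation=cv2.INTER_CUBIC))
```

```text
11.4167 [ 0.49683046 -0.27949072  0.0831917 ] [ 9.99773482e-01 -2.12798195e-02 -3.91767089e-04] 0.1423955087133671 [-7.86468822  1.2150503  11.58414138] [ 0.19216227  1.53566425 -0.02970744]
```

View pics/w8.png

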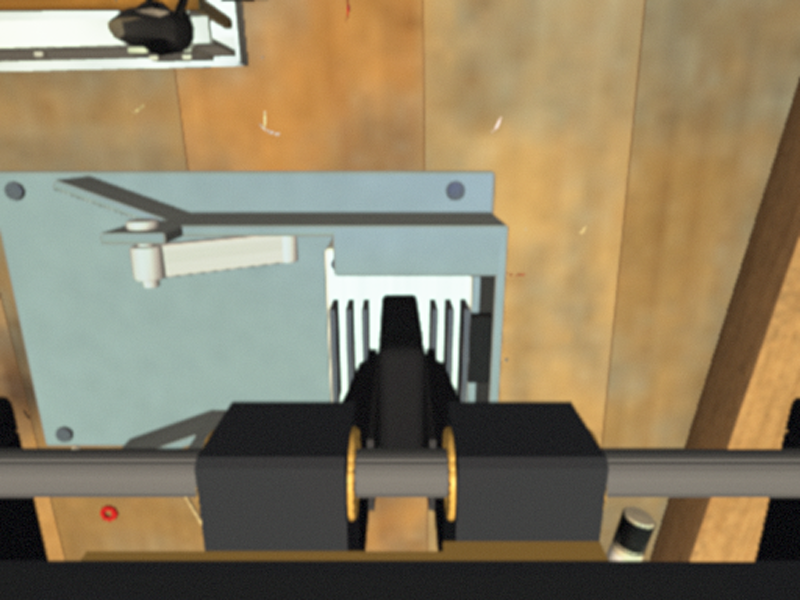

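View pics/s8.png

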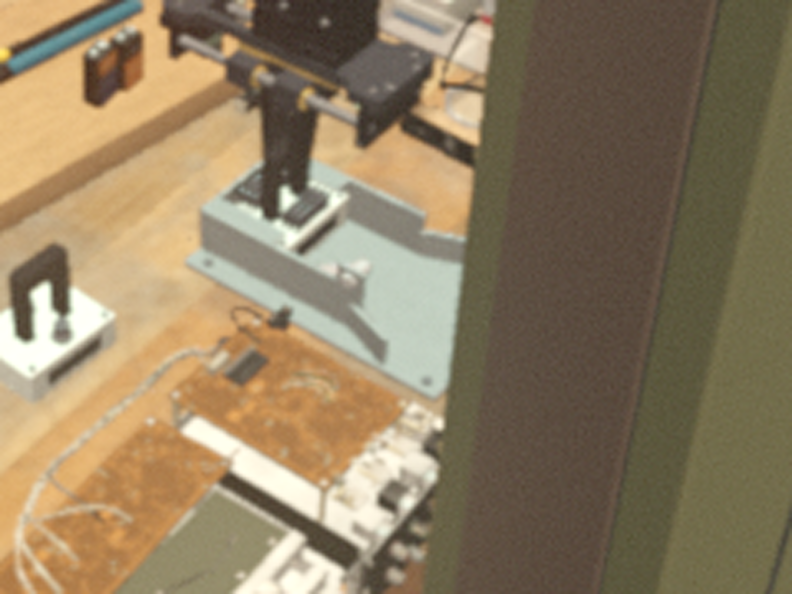

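```bash
cat > chk.py <<'E'
from h import *
def rackpt(m,o=(.4509,-.279),yaw=-1.22):
    a=np.radians(yaw);c,s=np.cos(a),np.sin(a);m=np.array(m)/1000
    return np.array([o[0]+c*m[0]-s*m[1],o[1]+s*m[0]+c*m[1],m[2]])
w=calibration("wrist")
def Tw(d):
    T=np.eye(4);T[:3,:3]=d["R"];T[:3,3]=d["p"];return T@w["hand_eye"]
def tip(th,y,L=53.0):
    # line hinge->tip centre: shut: (45,-28)
    a0=np.arctan2(-28,45)+th; r=np.hypot(45,28)
    return (-45+r*np.cos(a0),y,50+r*np.sin(a0))
E
python3 - <<'E'
from chk import *
d=np.load("w8.npz");T=Tw(d)
pr=lambda m:(proj(w,rackpt(m),T)*1.5625).round(0)
for th in (0,.1,.2,.34):
    c=tip(th,31);c2=tip(th,43); 
    print(th,np.round(c,1),"tip right extreme",pr((c[0]+4,31,c[2])),pr((c2[0]+4,43,c2[2])))
print("hinge",pr((-45,31,50)),pr((-45,43,50)))
print("base corners",pr((85,66,6)),pr((20,30,44)),pr((80,30,44)),pr((-130,-66,6)),pr((-45,45,44)))
print("mod",pr((16,40,34)),pr((74,40,34)),pr((74,30,34)))
E
python3 -c "
import cv2,numpy as np
im=np.load('w8.npz')['im']
cv2.imwrite('pics/w8c.png',cv2.resize(im[130:260,60:330,::-1],None,fx=2.95,fy=2.95,interpolation=cv2.INTER_CUBIC))"
```

```text
0 [ 0. 31. 22.] tip right extreme [301. 263.] [299. 234.]
0.1 [ 2.6 31.  26.6] tip right extreme [305. 265.] [304. 236.]
0.2 [ 4.7 31.  31.5] tip right extreme [309. 268.] [307. 238.]
0.34 [ 6.8 31.  38.6] tip right extreme [311. 273.] [309. 241.]
hinge [151. 280.] [147. 247.]
base corners [496. 173.] [334. 279.] [495. 279.] [ 45. 448.] [153. 239.]
mod [325. 247.] [476. 247.] [475. 272.]
```

View pics/w8c.png

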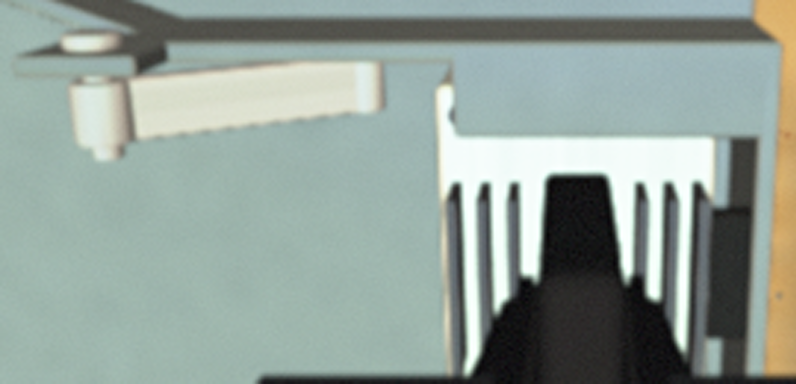

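The catch tip appears at about (296, 236–261). The model predicts that for angle 0, and about (311, 241–273) if lifted, so the catch is shut. The 8 N reading suggests light contact, so I'll ease back slightly and re-read.

Request:
carry_out --moves "0 0 0 0 -0.5 0 255; 0 0 0 0 -0.5 0 255; 0 0 0 0 0 0 255; 0 0 0 0 0 0 255; 0 0 0 0 0 0 255; 0 0 0 0 0 0 255; 0 0 0 0 0 0 255; 0 0 0 0 0 0 255"

```text
time_s: 12.18
ee_pos: [0.4958, -0.2794, 0.0829]
ee_rot: [[0.021, 1.0, 0.001], [1.0, -0.021, -0.0], [-0.0, 0.001, -1.0]]
ft_force: [3.9, -0.5, 1.6]
gripper_width: 0.144
```

Request:
carry_out --moves "0 0 0 0 0 0 200; 0 0 0 0 0 0 150; 0 0 0 0 0 0 140; 0 0 0 0 0 0 140; 0 0 0 0 0 0 140; 0 0 0 0 0 0 140; 0 0 0 0 0 0 140; 0 0 0 0 0 0 140"

```text
time_s: 12.85
ee_pos: [0.4954, -0.2794, 0.0827]
ee_rot: [[0.021, 1.0, -0.0], [1.0, -0.021, 0.0], [0.0, -0.0, -1.0]]
ft_force: [0.4, 0.1, -0.2]
gripper_width: 0.451
```

Request:
carry_out --moves "0 0 0 0 0 -2 140; 0 0 0 0 0 -4 140; 0 0 0 0 0 -6 140; 0 0 0 0 0 -8 140; 0 0 0 0 0 -8 140; 0 0 0 0 0 -8 140; 0 0 0 0 0 -6 140; 0 0 0 0 0 -2 140"

```text
time_s: 13.52
ee_pos: [0.4963, -0.2799, 0.1288]
ee_rot: [[0.021, 1.0, 0.002], [1.0, -0.021, -0.002], [-0.002, 0.002, -1.0]]
ft_force: [0.9, -0.3, -0.0]
gripper_width: 0.452
```

Run:
```python
from h import *
from rig import *
import cv2
s=observe(); im=capture("wrist")
print(s["time_s"],s["ee_pos"],s["ee_rot"][:,1],s["gripper_width"],s["ft_force"],s["ft_torque"])
cv2.imwrite("pics/w9.png",cv2.resize(im[:,:,::-1],None,fx=1.5625,fy=1.5625,interpolation=cv2.INTER_CUBIC))
```

```text
13.5167 [ 0.49628397 -0.27990744  0.12882631] [ 0.99976953 -0.0213303   0.00243104] 0.4523920561804782 [ 0.8680069  -0.31642628 -0.03546286] [-0.012305   -0.13644487  0.02308427]
```

View pics/w9.png

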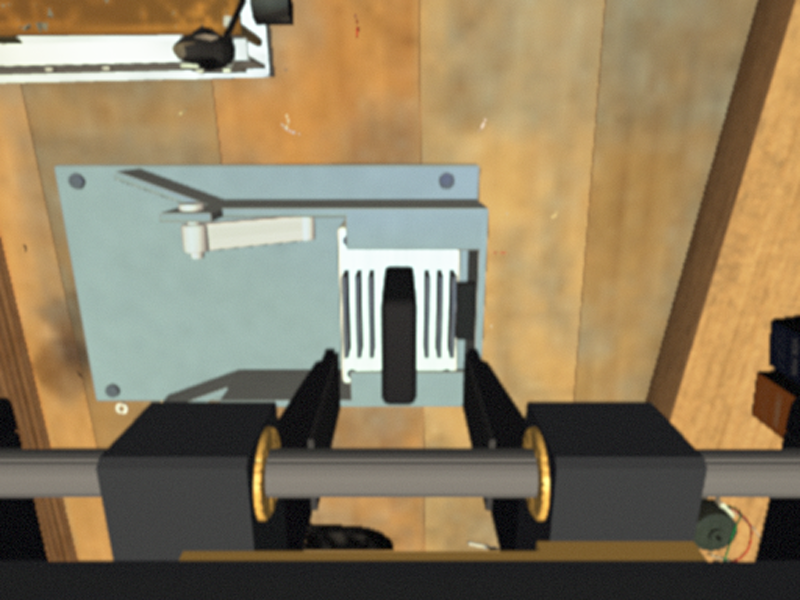

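The gripper is clear of the handle and the tips are above it. The module sits under the lips with its rear edge at about (340, 225–380). The catch lies in front of it, from (195,240) to (313,228). Drawing back now.

Request:
carry_out --moves "0 0 0 0 -4 -4 140; 0 0 0 0 -10 -8 140; 0 0 0 0 -16 -8 140; 0 0 0 0 -20 -8 140; 0 0 0 0 -20 -8 140; 0 0 0 0 -20 -8 140; 0 0 0 0 -16 -8 140; 0 0 0 0 -10 -4 140"

```text
time_s: 14.23
ee_pos: [0.3781, -0.2768, 0.1833]
ee_rot: [[0.022, 1.0, 0.0], [1.0, -0.022, -0.0], [-0.0, 0.0, -1.0]]
ft_force: [0.2, -0.7, -0.4]
gripper_width: 0.449
```

Request:
carry_out --moves "0 0 0 0 -4 0 140; 0 0 0 0 0 0 140; 0 0 0 0 0 0 140; 0 0 0 0 0 0 140; 0 0 0 0 0 0 140; 0 0 0 0 0 0 140; 0 0 0 0 0 0 140; 0 0 0 0 0 0 140"

```text
time_s: 14.9
ee_pos: [0.3757, -0.2767, 0.1825]
ee_rot: [[0.021, 1.0, -0.0], [1.0, -0.021, 0.0], [0.0, -0.0, -1.0]]
ft_force: [0.6, -0.2, 0.1]
gripper_width: 0.451
```

Run:
```python
from chk import *
from rig import *
import cv2
s=observe(); im=capture("wrist"); im2=capture("scene")
d=dict(p=s["ee_pos"],R=s["ee_rot"]);T=Tw(d)
print(s["time_s"],s["ee_pos"],s["gripper_width"],s["ft_force"])
pr=lambda m:((proj(w,rackpt(m),T)-[200,90])*3).round(0)
for th in (0,.1,.2,.34):
    print(th,[pr((tip(th,y)[0]+4,y,tip(th,y)[2])) for y in (31,43)])
for x in (10,13,16,19): print(x,pr((x,40,34)),pr((x,-40,34)))
cv2.imwrite("pics/w10.png",cv2.resize(im[90:260,200:460,::-1],None,fx=3,fy=3,interpolation=cv2.INTER_CUBIC))
cv2.imwrite("pics/s10.png",cv2.resize(im2[100:280,140:380,::-1],None,fx=3.3,fy=3.3,interpolation=cv2.INTER_CUBIC))
```

```text
14.9 [ 0.37569336 -0.27670044  0.18254145] 0.45058947558479573 [ 0.57068666 -0.19607414  0.06859102]
0 [array([431., 162.]), array([434., 123.])]
0.1 [array([443., 165.]), array([447., 125.])]
0.2 [array([455., 167.]), array([458., 127.])]
0.34 [array([468., 171.]), array([472., 130.])]
10 [464. 138.] [443. 393.]
13 [474. 138.] [453. 393.]
16 [484. 138.] [462. 393.]
19 [495. 138.] [472. 393.]
```

View pics/w10.png

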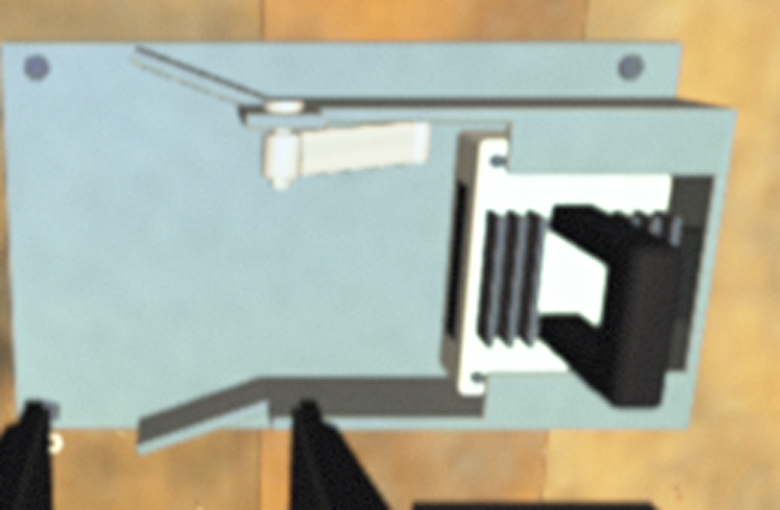

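View pics/s10.png

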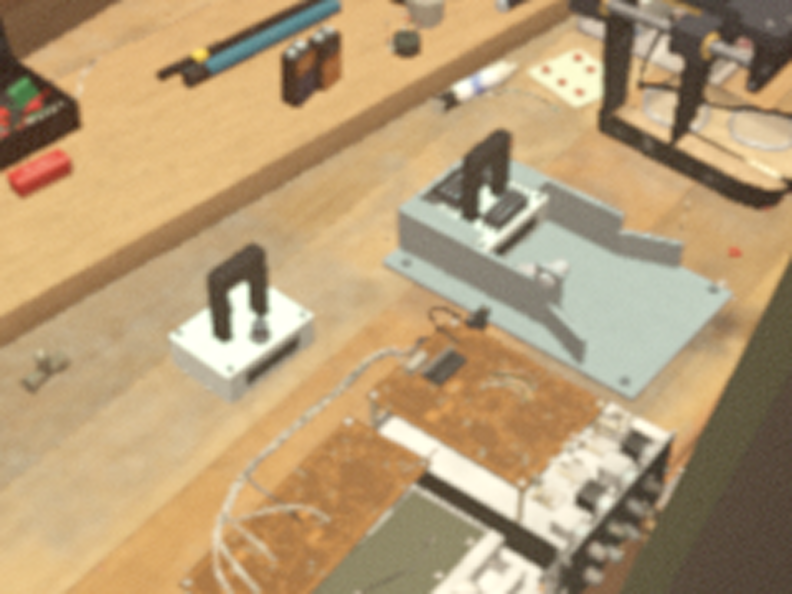

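The catch tip is at (430, 122–163), against a model prediction of 431–434 for angle 0. The module's rear edge, (480,138)–(460,393), puts its origin at about x = 44 mm, close to the seat. The other module hasn't moved and the gripper is clear, so I'm handing in.

```bash
python3 -c "
from rig import *
print(job_done(), observe()['time_s'])"
```

```text
the job is handed in; nothing more can be done
the job is handed in; nothing more can be done
```

The finned module is docked: it sits under the lips with the catch shut behind it. I took it by its handle, stood it on the open front of the rack and slid it in 137 mm, so only its own edge lifted the catch. I then eased back 1 mm, released the handle, lifted clear and drew back towards the robot. The clock read 14.9 s (limit 38 s) just before the last pictures.

**Last checks before handing in:**
- **Catch:** the wrist camera shows its tip where the model puts it for angle 0, about 40 pixels (in the enlarged view) from where a lifted catch would be.
- **Module:** its origin is about 44–45 mm into the rack (the seat is at 45 mm, and the catch is free to drop from 39 mm).
- **Other module:** it looks unmoved in the scene picture, and I never went near it with the gripper low.
- **Robot:** the gripper is clear and the measured force is close to zero.

**One unexpected reading:** at the end of the slide the wrist showed about 8 N backwards and 12 N upwards. I did not expect contact there, though it may have been the dark block on the back wall. It fell to about 4 N after the 1 mm ease-back and to almost nothing after release.

The hand-in gave no verdict, and I took no picture after it.

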